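# Stand up the tipped gas cartridge, lock it in its bayonet socket and hold it

## Robot

A 6-joint arm with a two-finger parallel gripper is mounted at the origin on a cart in front of the work surface, level with it; the furniture and walls round the work are solid. World frame = base frame: x ahead of the robot, y to its left, z up, the work surface at z = 0. Lengths are in m, angles in rad, forces in N, time in s.
With the tool pointing down it reaches from about 0.375 to 0.975 m from the base axis. Payload 3.8 kg.
Tool frame: the origin (TCP) lies where the fingers leave the gripper's body, on its centre line; the fingertips stand 73 mm ahead of it and the grasp point (between the pads) lies 54 mm ahead of it (ctrl.hold_point_z is the distance from the TCP to the grasp point, in m); z points along the fingers, y is the direction in which the jaws open and shut (so a half turn about z gives the same grasp; the last joint's range is limited). The gripper opens to 85 mm and grips with 20 to 120 N. Pads are 22 mm wide; open, the fingers measure 114 mm over their backs; the gripper's body (76 mm by 85 mm) begins 54 mm behind the grasp point. The pads swing forward as they close: fully open they stand 13 mm farther back than shut.
Start: joints at [-1.148, 0.264, 1.604, -0, 1.274, -0.037], TCP at [0.3, -0.605, 0.304] pointing down, gripper open.
Joint ranges: [-2.63, 2.63], [-0.94, 2.18], [0.31, 2.57], [-1.31, 4.45], [0, 2.66], [-2.55, 2.55]. Speed limits (rad/s): [2.57, 2.57, 3.14, 3.14, 3.14, 3.14].

## Interface

Orientations are given as a 3x3 rotation matrix whose columns are the frame's x, y, z axes.
In Python, from bench import ctrl gives the robot as it stands.
- The arm moves only by the tool step_arm, never from a script. Its argument "plan" is a list of rows, each an object with "translation": the shift along the tool's x, y, z in cm, a list of three; "twist": the turn about the tool's z in degrees; "jaw": the opening, from 0 (shut) to 1 (fully open). In form: [{"translation": [tx, ty, tz], "twist": twist, "jaw": jaw}, ...]. A call has 1 to 20 rows; each row is the pose to reach, as a shift and turn from the pose commanded when the call began, along the tool's axes at that moment; what a row does not reach only later rows make up. A row lasts 1/8 s, in which the tool goes at most 62.5 mm and 10.7 degrees, less where a joint would pass 70% of its speed; a pose out of reach is approached as far as the arm can. A call with a gripper value outside its range is refused whole. The fingers move at their own pace and stop on an object; the grip force is fixed at half the most. Time passes only in rows, so rows that repeat a pose let the fingers close. It gives the time, the measured TCP pose, the force and the opening at its end, in the units of the state.
- ctrl.sense(): the state, without advancing time (a new reading comes with each control period).
- ctrl.snapshot(name): name is "scene" or "top"; returns the picture (420x560x3 uint8, red, green, blue); there is no depth.
- ctrl.camera_info(name): a dict with "fx", "fy", "cx", "cy" (pixels), "origin" and "attitude" of the camera in the world. Camera axes: x right, y down, z forward; pixel columns grow to the right and rows downward; lengths in m; the calibration is good to about 2 mm. A picture is of the moment at which its call begins. camera_info takes no time and is no camera call.
- ctrl.job_done(): hands the job in, once; it reports no verdict.
The state is a dict: "clock": time; "joint_pos": joint angles; "joint_velocities": joint speeds; "joint_efforts": joint torques, N m; "ee_pos": TCP position; "ee_rot": TCP orientation; "wrist_force": force on the tool from outside, world axes, zero at the start; "wrist_torque": the same for the moment, N m; "width": finger opening in m.
Only numpy, scipy, OpenCV 4.12 (cv2) and the standard library are available. Lean on these libraries where they do the work, as an engineer would, in place of code of your own. Each camera call takes 0.05 s, during which the arm holds its last target. There are 200 camera calls.

## Task

The green gas-purifier cartridge has tipped over in the storage lane: stand it upright on its foot between its two neighbours and let go of it for a moment, so that its packing settles. Then pick it up and fit it into the free socket of the manifold: put its two pins into the open slots, push it down against the spring, turn it a quarter turn clockwise (seen from above) as far as the red dots, and let it rise so that the pins seat up in their notches. Finish while still gripping it firmly there, because I have yet to tighten the lock screw; do not knock over or shift the other cartridges or the beaker.

Things in the scene. Friction and masses are not known exactly. Their poses are not given: they have to be found in the camera images.
- cartridge_center (a point): Mid point of the loose green cartridge (0.2 kg, 92 mm long), on its axis 46 mm from foot and head top. z runs along the axis from foot to head, x along its two pins (half a turn about z looks the same). It starts lying along the lane, head to the lane's +x end, this point 25 mm above the worktop; standing in the lane it is 49 mm above the worktop.
- cartridge: The same cartridge, origin at its foot, axes as above. From the foot up: spigot 32 mm across to 22 mm, flange 44 mm across to 28 mm, rigid clear tube 39 mm across to 70 mm (green packing), fluted metal head 44 mm across to 92 mm. The two pins, 5 mm thick, are 8 mm above the foot and end 21 mm from the axis; a red line on the head's top lies over them.
- lane: Grey storage lane, fixed: a shallow tray 370 mm long (its x, pointing to the robot's left) and 60 mm wide (y). Origin: centre of its underside. Floor 3 mm above the worktop and 48 mm wide between side lips 9 mm high; end stops 18 mm high. A neighbour stands about 152 mm from the centre towards either end.
- spare_white_center (a point): gas-purifier cartridge of the same make and size as the green one, filled white, standing loose in the lane near its left (+x) end: 92 mm high, 44 mm across. The point is half-way up. A bystander: leave it standing where it is.
- spare_black_center (a point): gas-purifier cartridge of the same make and size as the green one, filled black, standing loose in the lane near its right (-x) end: 92 mm high, 44 mm across. The point is half-way up. A bystander: leave it standing where it is.
- socket (a point): Free bayonet socket: centre of the steel collar's rim, 54 mm above the worktop. Collar 53 mm across, bore 35 mm (spigot has 1.5 mm play all round). z is up. x (either way): where the locked pins lie, red dots on the rim. Two open entry slots 9 mm wide lie 80 degrees anticlockwise from above from x and from -x (white dot just beyond each); from there the pins turn 80 degrees clockwise.
- manifold: Aluminium manifold, fixed, 224 mm long (y), 64 mm wide (x), top 26 mm above the worktop. Origin: centre of its underside; axes parallel to the socket's. The free socket is 50 mm towards +y, the end nearer the robot; the one 50 mm towards -y holds a fixed black cartridge, seated and locked, head top 130 mm above the worktop: the green one looks just so when seated.
- valve (a joint): Spring valve in the socket, m down: 0 free, 0.010 cartridge seated, 0.0155 fully pushed in. Pushes up 4 N + 0.5 N per mm. Cartridge mid point above the rim: 40.5 mm pins begin to enter the slots, 39.5 foot meets the valve, below 26.5 pins can turn under the roof, 24 flange stops on the rim, 29.5 seated after rising into the notches (3 mm deep, 8 mm wide).
- beaker_mid (a point): Glass beaker, 66 mm across and 88 mm high, standing loose beyond the lane; the point is half-way up. A bystander: leave it alone.

How it is judged:
On the way:
1. the green cartridge stands upright and by itself (not touched by the fingers) in the lane between its neighbours (angle between cartridge_center's own z axis and vertical below 0.12 rad and z of cartridge_center in the frame of lane between 0.045 and 0.053 m and y of cartridge_center in the frame of lane between -0.014 and 0.014 m and x of cartridge_center in the frame of lane between -0.12 and 0.12 m and contact force between the fingers and cartridge below 0.05 N and linear speed of cartridge below 0.03 m/s), for 0.2 s.
At the end, for the whole second after the job is handed in: cartridge upright (0.06 rad) on the socket axis (mid point within 4 mm), pins along the socket x within 0.13 rad and up in the notches (mid point 27.2 to 32.5 mm above the rim, valve pressed 7 to 13.5 mm), at rest, still gripped by the fingers with over 3 N (horizontal distance between cartridge_center and socket below 0.004 m and z of cartridge_center in the frame of socket between 0.0272 and 0.0325 m and angle between cartridge_center's own z axis and vertical below 0.06 rad and angle between the x axis of cartridge_center and the x axis of socket, either way round below 0.13 rad and value of joint valve between 0.007 and 0.0135 m and contact force between the fingers and cartridge above 3 N and linear speed of cartridge below 0.01 m/s); the arm keeps its last pose, push and grip.
It fails at once if a neighbouring cartridge is tipped over or shifted by more than 25 mm (angle between any of spare_white_center, spare_black_center's own z axis and vertical above 0.4 rad or distance of any of spare_white_center, spare_black_center from where it was at the start of the episode above 0.025 m).
It fails at once if the beaker is shifted by more than 25 mm (distance of beaker_mid from where it was at the start of the episode above 0.025 m).
It also fails if it takes over 61 s, if anything falls off the work surface, if the arm or the gripper's body presses on something with over 40 N, if the wrist force passes 120 N, or if a joint passes its speed limit or range.

## Working session

There is one attempt and no reset: what is moved stays moved. The work goes in short steps, Python scripts to look and compute and a tool call to move; the robot and the scene stay as the last step left them, time stands still between calls to the robot, and variables do not carry over. Pictures are saved under pics/ and viewed, about 8 in all and at most 12, crops included, and the job is handed in when it is done.

Besides the shell and the picture viewer there is one more tool, called after "Emit:" as name(argument=value, ...) on one line, values as JSON. step_arm: Moves the arm, as the interface text tells. Its arguments: {"type":"object","properties":{"plan":{"type":"array","items":{"type":"object","properties":{"translation":{"type":"array","items":{"type":"number"}},"twist":{"type":"number"},"jaw":{"type":"number"}}}}},"required":["plan"]}

```bash
mkdir -p pics; ls; python3 - <<'E'
from bench import ctrl
import cv2
for n in ("scene","top"):
    im=ctrl.snapshot(n); cv2.imwrite(f"pics/{n}0.png",im[:,:,::-1])
    print(n,ctrl.camera_info(n))
print(ctrl.sense(),ctrl.hold_point_z)
E
```

```text
pics
scene {'fx': 398.94138704469606, 'fy': 398.94138704469606, 'cx': 285.01204309342063, 'cy': 213.307534435036, 'origin': array([ 1.40728815, -0.05543282,  0.68535516]), 'attitude': array([[ 0.08975291,  0.59232743, -0.80068261],
       [ 0.99578859, -0.06845955,  0.06097855],
       [-0.0186951 , -0.8027836 , -0.59597733]])}
top {'fx': 438.7302908927349, 'fy': 438.7302908927349, 'cx': 271.73898435177256, 'cy': 202.27380922221175, 'origin': array([0.36716501, 0.01672134, 1.07486888]), 'attitude': array([[-0.07079178, -0.97545767,  0.20849664],
       [-0.9974711 ,  0.06790258, -0.02099153],
       [ 0.00631889, -0.2094554 , -0.97779778]])}
{'clock': 0.1, 'joint_pos': array([-1.14791364e+00,  2.64708616e-01,  1.60524720e+00,  3.86919227e-06,
        1.27370407e+00, -3.69253754e-02]), 'joint_velocities': array([ 2.92875625e-04, -2.88717542e-03, -3.27433533e-03,  1.27047991e-03,
        7.48097871e-05, -7.36130555e-04]), 'joint_efforts': array([ 3.72879194e-04, -5.16708505e+01, -3.68589807e+01, -4.44053285e-05,
        6.28093680e-03, -1.54905456e-05]), 'ee_pos': array([ 0.29932089, -0.60443008,  0.30266034]), 'ee_rot': array([[ 8.96138230e-01,  4.43774220e-01, -8.44999500e-04],
       [ 4.43775018e-01, -8.96136248e-01,  1.88664740e-03],
       [ 8.00107992e-05, -2.06568653e-03, -9.99997863e-01]]), 'wrist_force': array([-0.52508271,  0.56182367,  0.13454541]), 'wrist_torque': array([0.01090315, 0.01497073, 0.08845833]), 'width': 0.0853511441376415} 0.0539
```

View pics/scene0.png

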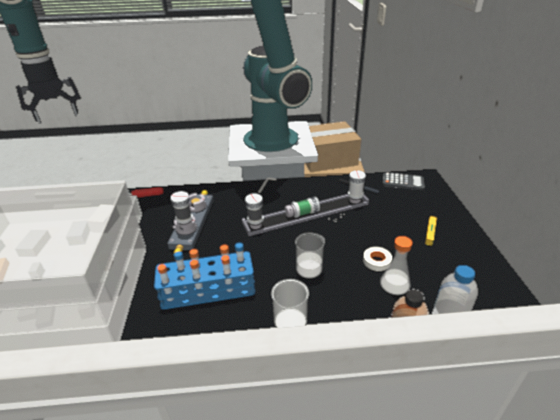

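View pics/top0.png

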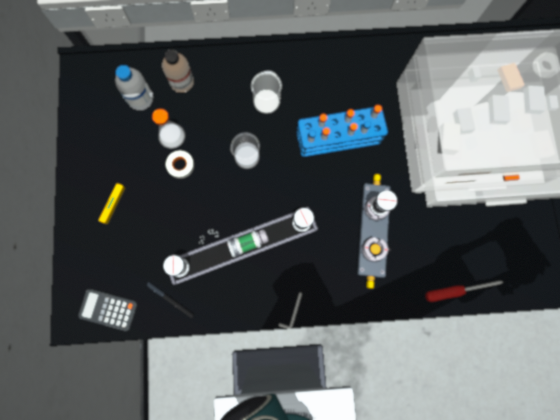

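The scene view shows the green cartridge lying mid-lane at about (303,207), with the neighbours at (254,210) and (357,187) and the manifold at (190,215). In the top view the green one is at (247,242), white at (174,265), black at (303,219), the free socket at (375,249) and the locked cartridge at (385,202). Next I'll take enlarged crops and rough measurements.

```bash
cat > h.py <<'E'
import numpy as np, cv2
from bench import ctrl
INF={n:ctrl.camera_info(n) for n in("scene","top")}
def snap(n): return ctrl.snapshot(n)
def ray(n,u,v):
    c=INF[n]; d=c["attitude"]@np.array([(u-c["cx"])/c["fx"],(v-c["cy"])/c["fy"],1.]); return np.array(c["origin"]),d/np.linalg.norm(d)
def onz(n,u,v,z):
    o,d=ray(n,u,v); return o+d*(z-o[2])/d[2]
def tri(a,b):  # a=(u,v) scene, b=(u,v) top
    (o1,d1),(o2,d2)=ray("scene",*a),ray("top",*b)
    s=np.linalg.lstsq(np.c_[d1,-d2],o2-o1,rcond=None)[0]; p,q=o1+s[0]*d1,o2+s[1]*d2
    return (p+q)/2,np.linalg.norm(p-q)
def proj(n,p):
    c=INF[n]; q=c["attitude"].T@(np.asarray(p)-c["origin"]); return c["fx"]*q[0]/q[2]+c["cx"],c["fy"]*q[1]/q[2]+c["cy"]
def hsv(im,lo,hi): return cv2.inRange(cv2.cvtColor(im,cv2.COLOR_RGB2HSV),np.array(lo),np.array(hi))
def blobs(m,amin=4):
    n,l,s,c=cv2.connectedComponentsWithStats(m); return [(c[i].round(2),s[i,4],s[i,:4]) for i in range(1,n) if s[i,4]>=amin]
def crop(im,x0,y0,x1,y1,k): return cv2.resize(im[y0:y1,x0:x1],None,fx=k,fy=k,interpolation=cv2.INTER_CUBIC)
E
python3 - <<'E'
from h import *
t=cv2.imread("pics/top0.png")[:,:,::-1].copy(); s=cv2.imread("pics/scene0.png")[:,:,::-1].copy()
C=np.zeros((600,800,3),np.uint8)
a=crop(t,155,200,325,290,3.2);C[:a.shape[0],:a.shape[1]]=a
b=crop(t,345,165,415,295,3.2);C[:b.shape[0],560:560+b.shape[1]]=b
c=crop(s,160,165,385,255,2.4);C[300:300+c.shape[0],:c.shape[1]]=c
cv2.imwrite("pics/c0.png",C[:,:,::-1])
for n,im in(("top",t),("scene",s)):
    print(n,"green",blobs(hsv(im,(50,80,40),(80,255,255)),15))
    print(n,"orange",[b for b in blobs(hsv(im,(10,120,120),(30,255,255)),6)])
print("red", [b for b in blobs(hsv(t,(0,40,100),(8,255,255))|hsv(t,(172,40,100),(180,255,255)),3)])
E
```

```text
top green [(array([246.65, 242.5 ]), np.int32(216), array([238, 233,  18,  20], dtype=int32))]
top orange [(array([377.55, 107.93]), np.int32(44), array([375, 105,   7,   8], dtype=int32)), (array([159.75, 116.15]), np.int32(212), array([152, 109,  16,  16], dtype=int32)), (array([349.92, 112.33]), np.int32(36), array([348, 109,   5,   8], dtype=int32)), (array([322.63, 117.02]), np.int32(41), array([320, 113,   6,   9], dtype=int32)), (array([353.  , 126.88]), np.int32(26), array([351, 124,   5,   7], dtype=int32)), (array([325.69, 131.46]), np.int32(26), array([323, 129,   6,   6], dtype=int32)), (array([178.22, 158.44]), np.int32(18), array([173, 157,  11,   6], dtype=int32)), (array([376.83, 178.86]), np.int32(69), array([374, 174,   7,  11], dtype=int32)), (array([511.34, 177.25]), np.int32(61), array([504, 175,  15,   5], dtype=int32)), (array([110.59, 203.15]), np.int32(345), array([ 98, 183,  26,  40], dtype=int32)), (array([375.02, 248.78]), np.int32(94), array([370, 244,  11,  11], dtype=int32)), (array([370.3 , 281.69]), np.int32(83), array([367, 276,   8,  13], dtype=int3
[... 1654 characters left out ...]
 array([350, 123,   7,   9], dtype=int32)), (array([163.  , 124.67]), np.int32(3), array([162, 124,   3,   2], dtype=int32)), (array([350.67, 125.  ]), np.int32(3), array([350, 124,   2,   3], dtype=int32)), (array([326.57, 130.21]), np.int32(14), array([323, 128,   7,   8], dtype=int32)), (array([366.83, 247.33]), np.int32(6), array([365, 247,   4,   2], dtype=int32)), (array([386. , 249.5]), np.int32(6), array([385, 249,   3,   2], dtype=int32)), (array([446.21, 293.28]), np.int32(292), array([428, 287,  38,  14], dtype=int32)), (array([130.86, 303.  ]), np.int32(7), array([128, 302,   6,   4], dtype=int32)), (array([131.67, 308.  ]), np.int32(3), array([131, 307,   2,   3], dtype=int32))]
```

View pics/c0.png

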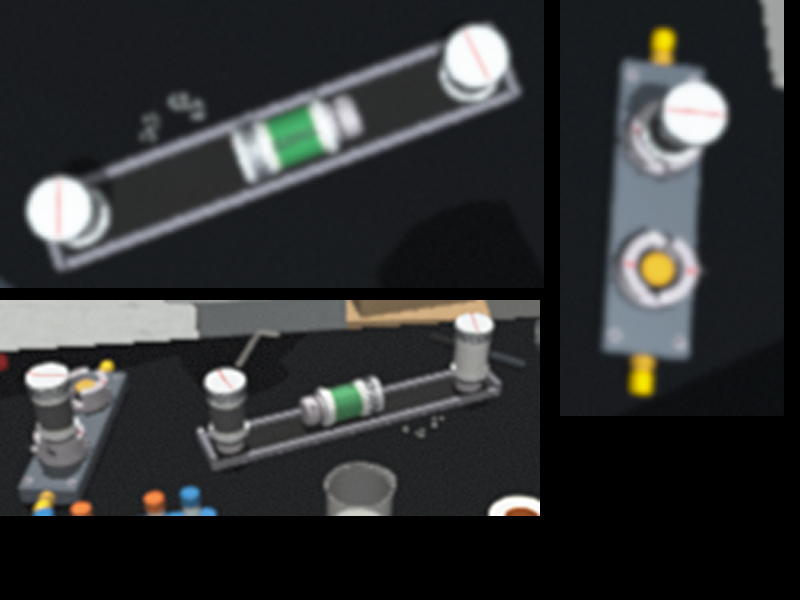

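```bash
python3 - <<'E'
from h import *
np.set_printoptions(precision=4,suppress=True)
w=onz("top",173.4,265.3,.095); b=onz("top",303.75,217.5,.095)
d=(w-b)/np.linalg.norm(w-b); L=(w+b)/2
print("white",w,"black",b,"dist",np.linalg.norm(w-b),"lane ctr",L[:2],"yaw deg",np.degrees(np.arctan2(d[1],d[0])))
g=onz("top",246.65,242.5,.04); print("green@.04",g, "along",(g-L)[:2]@d[:2],"across",(g-L)[:2]@[-d[1],d[0]])
print("tri green",tri((304.08,206.64),(246.65,242.5)))
r1=onz("top",366.83,247.33,.054); r2=onz("top",386,249.5,.054); e=r1-r2
print("socket",(r1+r2)/2,"dist",np.linalg.norm(e),"x yaw",np.degrees(np.arctan2(e[1],e[0])))
v=onz("top",375.02,248.78,.037); print("valve plate @.037",v)
k=onz("top",560/1e9+345+ (695-560)/3.2,165+112/3.2,.130); print("locked head",k)
S=(r1+r2)/2; f=(S-k)[:2]; print("man y yaw",np.degrees(np.arctan2(f[1],f[0])),np.linalg.norm(f))
# green extremes along lane: head end / foot end in crop
for nm,u,v in(("head",240,157),("foot",355,114)): 
    p=onz("top",155+u/3.2,200+v/3.2,.03); print(nm,p,(p-L)[:2]@d[:2])
E
```

```text
white [0.4489 0.2229 0.095 ] black [ 0.5358 -0.0743  0.095 ] dist 0.30956474971023795 lane ctr [0.4924 0.0743] yaw deg 106.30014560546192
green@.04 [0.4949 0.0606 0.04  ] along -0.013877246096924029 across 0.0014359425726390646
tri green (array([0.4969, 0.0648, 0.0266]), np.float64(0.007283090422731622))
socket [ 0.4582 -0.2408  0.054 ] dist 0.04477968092627829 x yaw 79.4927257394608
valve plate @.037 [ 0.4591 -0.2417  0.037 ]
locked head [ 0.5561 -0.2583  0.13  ]
man y yaw 169.84997874557519 0.09941614189587365
head [0.4833 0.1014 0.03  ] 0.028603381810753205
foot [0.5094 0.0139 0.03  ] -0.0627112455435832
```

```bash
cat >> h.py <<'E'
def go(xyz,yaw):
    "cm shift and deg twist, tool axes, to bring the TCP to xyz (m) with tool x at yaw (deg)"
    s=ctrl.sense(); R=s["ee_rot"]; y0=np.degrees(np.arctan2(R[1,0],R[0,0])); tw=-((yaw-y0+180)%360-180)
    print("clock %.2f"%s["clock"],"TCP",s["ee_pos"].round(4),"yaw %.1f"%y0,"w %.4f"%s["width"],"F",s["wrist_force"].round(1),"T",s["wrist_torque"].round(2),"q6 %.2f"%s["joint_pos"][5])
    print("translation",(R.T@(np.asarray(xyz)-s["ee_pos"])*100).round(2),"twist",round(tw,1))
E
python3 -c "
from h import *
go((.4837,.1041,.2),106.3)"
```

```text
clock 0.10 TCP [ 0.2993 -0.6044  0.3027] yaw 26.3 w 0.0854 F [-0.5  0.6  0.1] T [0.01 0.01 0.09] q6 -0.04
translation [ 47.96 -55.29  10.38] twist -80.0
```

Emit:
step_arm(plan=[{"translation": [4, -4.6, 0], "twist": -6.7, "jaw": 1}, {"translation": [8, -9.2, 0], "twist": -13.4, "jaw": 1}, {"translation": [12, -13.8, 0], "twist": -20, "jaw": 1}, {"translation": [16, -18.4, 0], "twist": -26.7, "jaw": 1}, {"translation": [20, -23, 0], "twist": -33.3, "jaw": 1}, {"translation": [24, -27.6, 0], "twist": -40, "jaw": 1}, {"translation": [28, -32.3, 2], "twist": -46.7, "jaw": 1}, {"translation": [32, -36.9, 4], "twist": -53.4, "jaw": 1}, {"translation": [36, -41.5, 6], "twist": -60, "jaw": 1}, {"translation": [40, -46.1, 8], "twist": -66.7, "jaw": 1}, {"translation": [44, -50.7, 9], "twist": -73.3, "jaw": 1}, {"translation": [48, -55.3, 10.4], "twist": -80, "jaw": 1}, {"translation": [48, -55.3, 10.4], "twist": -80, "jaw": 1}, {"translation": [48, -55.3, 10.4], "twist": -80, "jaw": 1}])

```text
clock: 1.85
ee_pos: [0.4838, 0.1038, 0.1993]
ee_rot: [[-0.282, 0.959, -0.001], [0.959, 0.282, -0.001], [-0.0, -0.002, -1.0]]
wrist_force: [-0.2, -0.1, -0.4]
width: 0.0854
```

```bash
python3 -c "
from h import *
go((.4837,.1041,.086),106.3)
t=snap('top');s=snap('scene')
C=np.vstack([crop(t,150,190,330,290,4)[:300,:640],crop(s,220,150,380,225,4)])
cv2.imwrite('pics/c1.png',C[:,:,::-1])"
```

```text
clock 1.85 TCP [0.4838 0.1038 0.1993] yaw 106.4 w 0.0854 F [-0.2 -0.1 -0.4] T [0.06 0.01 0.01] q6 -0.12
translation [ 0.04  0.02 11.33] twist 0.1
```

View pics/c1.png

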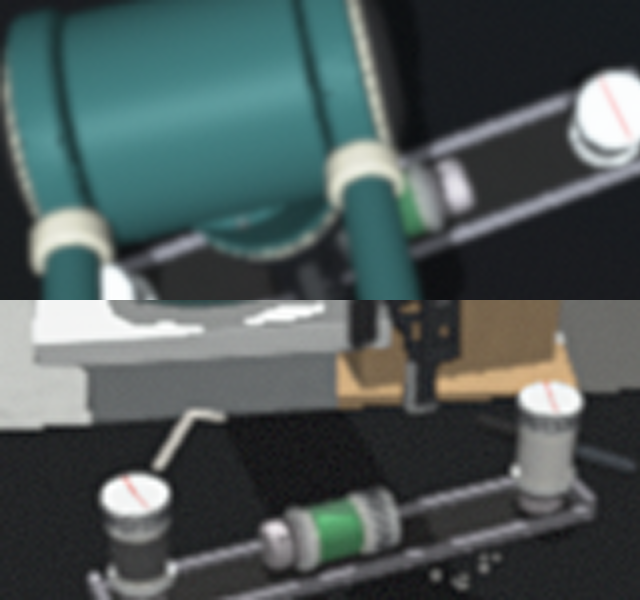

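The top view is mostly hidden by the arm. The scene crop shows the gripper above the green head (about (380,515) in the crop), with both neighbours standing. I'll descend to the head.

Emit:
step_arm(plan=[{"translation": [0, 0, 4], "twist": 0, "jaw": 1}, {"translation": [0, 0, 8], "twist": 0, "jaw": 1}, {"translation": [0, 0, 10.5], "twist": 0, "jaw": 1}, {"translation": [0, 0, 11.2], "twist": 0, "jaw": 1}, {"translation": [0, 0, 11.2], "twist": 0, "jaw": 0.7}, {"translation": [0, 0, 11.2], "twist": 0, "jaw": 0.6}, {"translation": [0, 0, 11.2], "twist": 0, "jaw": 0.5}, {"translation": [0, 0, 11.2], "twist": 0, "jaw": 0.5}, {"translation": [0, 0, 11.2], "twist": 0, "jaw": 0.5}, {"translation": [0, 0, 11.2], "twist": 0, "jaw": 0.5}])

```text
clock: 3.2
ee_pos: [0.4856, 0.1037, 0.0894]
ee_rot: [[-0.282, 0.959, 0.003], [0.959, 0.282, -0.0], [-0.001, 0.003, -1.0]]
wrist_force: [-0.3, -2.1, 6.3]
width: 0.0432
```

```bash
python3 -c "
from h import *
go((.4837,.1041,.1),106.3)
s=snap('scene')
C=crop(s,230,130,370,220,5)
cv2.imwrite('pics/c2.png',C[:,:,::-1])"
```

```text
clock 3.20 TCP [0.4856 0.1037 0.0894] yaw 106.4 w 0.0432 F [-0.3 -2.1  6.3] T [-0.33  0.2  -0.07] q6 -0.12
translation [ 0.09 -0.16 -1.06] twist 0.1
```

View pics/c2.png

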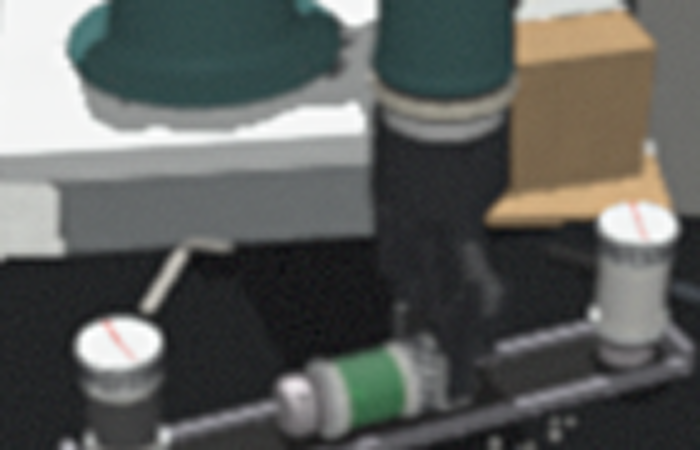

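The scene crop shows the pads closed on the end of the green head at about (430,370), and the cartridge still lying. I'll lift gently and use the green band to see whether it pivots.

Emit:
step_arm(plan=[{"translation": [-0.1, 0, -0.5], "twist": 0, "jaw": 0.48}, {"translation": [-0.2, 0, -1.2], "twist": 0, "jaw": 0.48}, {"translation": [-0.4, 0, -2], "twist": 0, "jaw": 0.48}, {"translation": [-0.6, 0, -2.8], "twist": 0, "jaw": 0.48}, {"translation": [-0.9, 0, -3.5], "twist": 0, "jaw": 0.48}, {"translation": [-0.9, 0, -3.5], "twist": 0, "jaw": 0.48}])

```text
clock: 4.0
ee_pos: [0.4875, 0.0949, 0.1238]
ee_rot: [[-0.281, 0.96, 0.002], [0.96, 0.281, 0.0], [-0.0, 0.002, -1.0]]
wrist_force: [0.0, 0.0, -2.3]
width: 0.0422
```

```bash
cat >> h.py <<'E'
LC=np.array([.4924,.0743,0]); LD=np.array([-.2807,.9598,0]); LN=np.array([.9598,.2807,0])
def band(im):
    "green band centre (along lane, height) on the lane's vertical mid plane, scene view, and grasp point"
    g=max(blobs(hsv(im,(50,80,40),(80,255,255)),15),key=lambda b:b[1]); o,d=ray("scene",*g[0]); p=o+d*((LC-o)@LN)/(d@LN)
    q=ctrl.sense()["ee_pos"]-LC; h=np.array([q@LD,q[2]-.054]); b=np.array([(p-LC)@LD,p[2]])
    print("band",b.round(4),"area",g[1],"bbox",g[2],"grasp",h.round(4),"across %.4f"%(q@LN),"tilt est",np.degrees(np.arctan2(*(h-b)[::-1])).round(1),"len %.4f"%np.linalg.norm(h-b))
E
python3 -c "
from h import *
go((.4837,.1041,.1),106.3)
s=snap('scene');band(s);band(cv2.imread('pics/scene0.png')[:,:,::-1])
cv2.imwrite('pics/s3.png',s[:,:,::-1])"
```

```text
clock 4.00 TCP [0.4875 0.0949 0.1238] yaw 106.3 w 0.0422 F [ 0.   0.  -2.3] T [0.13 0.03 0.04] q6 -0.14
translation [ 0.99 -0.11  2.38] twist 0.0
band [-0.0148  0.0561] area 128 bbox [295 192  13  14] grasp [0.0213 0.0693] across 0.0007 tilt est 20.1 len 0.0385
band [-0.0057  0.0245] area 140 bbox [298 200  13  15] grasp [0.0213 0.0693] across 0.0007 tilt est 59.0 len 0.0523
```

It carries the full weight (-2.3 N) and stays nearly horizontal, so the pads hold it rigidly. I'll loosen the jaw in small steps so it pivots by gravity.

Emit:
step_arm(plan=[{"translation": [0, 0, 0], "twist": 0, "jaw": 0.49}, {"translation": [0, 0, 0], "twist": 0, "jaw": 0.495}, {"translation": [0, 0, 0], "twist": 0, "jaw": 0.5}])

```text
clock: 4.42
ee_pos: [0.4866, 0.0951, 0.1226]
ee_rot: [[-0.281, 0.96, -0.001], [0.96, 0.281, -0.0], [0.0, -0.001, -1.0]]
wrist_force: [0.2, 0.8, -2.4]
width: 0.0426
```

```bash
python3 -c "
from h import *
go((.4837,.1041,.1),106.3)
band(snap('scene'))"
```

```text
clock 4.42 TCP [0.4866 0.0951 0.1226] yaw 106.3 w 0.0426 F [ 0.2  0.8 -2.4] T [ 0.04  0.12 -0.01] q6 -0.14
translation [ 0.95 -0.02  2.26] twist 0.0
band [-0.0146  0.0553] area 122 bbox [295 192  13  14] grasp [0.0215 0.0687] across 0.0003 tilt est 20.4 len 0.0385
```

Emit:
step_arm(plan=[{"translation": [0, 0, 0], "twist": 0, "jaw": 0.503}, {"translation": [0, 0, 0], "twist": 0, "jaw": 0.506}])

```text
clock: 4.72
ee_pos: [0.4869, 0.0951, 0.1229]
ee_rot: [[-0.282, 0.96, 0.0], [0.96, 0.282, -0.0], [-0.0, 0.0, -1.0]]
wrist_force: [0.6, 0.3, -1.6]
width: 0.0431
```

```bash
python3 -c "
from h import *
go((.4837,.1041,.1),106.3)
band(snap('scene'))"
```

```text
clock 4.72 TCP [0.4869 0.0951 0.1229] yaw 106.4 w 0.0431 F [ 0.6  0.3 -1.6] T [-0.    0.01  0.05] q6 -0.14
translation [ 0.96 -0.05  2.29] twist 0.1
band [-0.016   0.0454] area 135 bbox [294 194  14  16] grasp [0.0215 0.0689] across 0.0005 tilt est 32.1 len 0.0442
```

It's pivoting: the band has dropped 10 mm while the grip holds. I'll give it more time at this setting, then raise it.

Emit:
step_arm(plan=[{"translation": [0, 0, 0], "twist": 0, "jaw": 0.506}, {"translation": [0, 0, 0], "twist": 0, "jaw": 0.506}, {"translation": [0, 0, 0], "twist": 0, "jaw": 0.506}])

```text
clock: 5.15
ee_pos: [0.4869, 0.0951, 0.123]
ee_rot: [[-0.281, 0.96, 0.0], [0.96, 0.281, 0.0], [0.0, 0.0, -1.0]]
wrist_force: [-0.2, 0.0, -0.9]
width: 0.0433
```

```bash
python3 -c "
from h import *
go((.4837,.1041,.1),106.3)
s=snap('scene');band(s)
cv2.imwrite('pics/c4.png',crop(s,230,130,370,220,5)[:,:,::-1])"
```

```text
clock 5.15 TCP [0.4869 0.0951 0.123 ] yaw 106.3 w 0.0433 F [-0.2  0.  -0.9] T [ 0.03  0.   -0.03] q6 -0.14
translation [ 0.96 -0.06  2.3 ] twist 0.0
band [-0.0138  0.0383] area 143 bbox [294 196  16  16] grasp [0.0215 0.069 ] across 0.0006 tilt est 41.0 len 0.0467
```

View pics/c4.png

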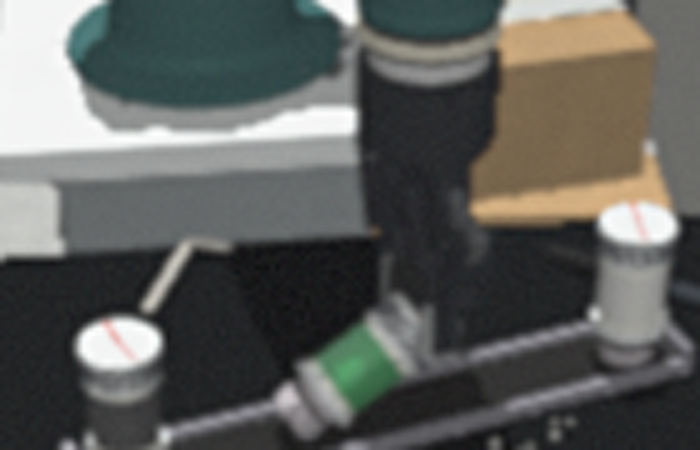

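The crop shows the cartridge tilted about 35°, with its foot on the lane floor at about (290,405) and its head between the pads at about (410,330). I'll lift slowly so it comes upright.

Emit:
step_arm(plan=[{"translation": [-0.2, 0, -0.4], "twist": 0, "jaw": 0.506}, {"translation": [-0.4, 0, -0.8], "twist": 0, "jaw": 0.506}, {"translation": [-0.6, 0, -1.2], "twist": 0, "jaw": 0.506}, {"translation": [-0.9, 0, -1.6], "twist": 0, "jaw": 0.506}, {"translation": [-1.2, 0, -2.0], "twist": 0, "jaw": 0.506}, {"translation": [-1.5, 0, -2.3], "twist": 0, "jaw": 0.506}, {"translation": [-1.5, 0, -2.3], "twist": 0, "jaw": 0.506}])

```text
clock: 6.08
ee_pos: [0.4913, 0.0804, 0.1462]
ee_rot: [[-0.281, 0.96, 0.001], [0.96, 0.281, 0.0], [-0.0, 0.001, -1.0]]
wrist_force: [0.3, 0.5, -2.8]
width: 0.043
```

```bash
python3 -c "
from h import *
go((.4837,.1041,.1),106.3)
s=snap('scene');band(s)"
```

```text
clock 6.08 TCP [0.4913 0.0804 0.1462] yaw 106.3 w 0.0430 F [ 0.3  0.5 -2.8] T [ 0.1   0.01 -0.  ] q6 -0.17
translation [ 2.49 -0.07  4.62] twist 0.0
band [-0.0232  0.05  ] area 144 bbox [291 193  17  16] grasp [0.0063 0.092 ] across 0.0005 tilt est 54.9 len 0.0513
```

Emit:
step_arm(plan=[{"translation": [0, 0, 0], "twist": 0, "jaw": 0.504}, {"translation": [0, 0, 0], "twist": 0, "jaw": 0.504}])

```text
clock: 6.38
ee_pos: [0.4908, 0.0807, 0.1457]
ee_rot: [[-0.282, 0.96, -0.0], [0.96, 0.282, -0.0], [0.0, -0.0, -1.0]]
wrist_force: [-0.8, 0.4, -2.0]
width: 0.0434
```

```bash
python3 -c "
from h import *
go((.4837,.1041,.1),106.3)
s=snap('scene');band(s)
cv2.imwrite('pics/c5.png',crop(s,230,130,370,220,5)[:,:,::-1])"
```

```text
clock 6.38 TCP [0.4908 0.0807 0.1457] yaw 106.4 w 0.0434 F [-0.8  0.4 -2. ] T [ 0.07  0.01 -0.01] q6 -0.17
translation [ 2.44 -0.03  4.57] twist 0.1
band [-0.0232  0.05  ] area 144 bbox [291 193  17  16] grasp [0.0066 0.0917] across 0.0003 tilt est 54.5 len 0.0512
```

View pics/c5.png

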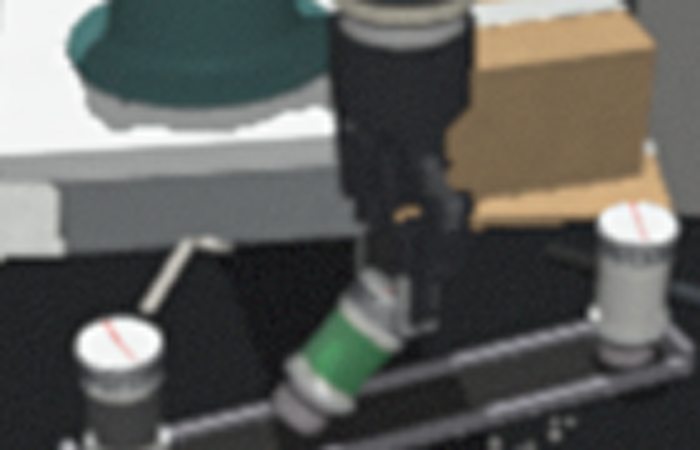

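The crop shows it tilted about 50°, held near the fingertips at (390,300), with its foot at the floor at about (305,415). I'll swing the head over towards the foot end along the arc.

Emit:
step_arm(plan=[{"translation": [-0.5, 0, -0.3], "twist": 0, "jaw": 0.503}, {"translation": [-1.2, 0, -0.5], "twist": 0, "jaw": 0.503}, {"translation": [-2.0, 0, -0.7], "twist": 0, "jaw": 0.503}, {"translation": [-2.8, 0, -0.8], "twist": 0, "jaw": 0.503}, {"translation": [-3.4, 0, -0.8], "twist": 0, "jaw": 0.503}])

```text
clock: 7.05
ee_pos: [0.5009, 0.0473, 0.154]
ee_rot: [[-0.281, 0.96, 0.0], [0.96, 0.281, -0.0], [-0.0, 0.0, -1.0]]
wrist_force: [-0.6, 0.4, -2.2]
width: 0.0432
```

```bash
python3 -c "
from h import *
go((.4837,.1041,.1),106.3)
s=snap('scene');band(s)"
```

```text
clock 7.05 TCP [0.5009 0.0473 0.154 ] yaw 106.3 w 0.0432 F [-0.6  0.4 -2.2] T [ 0.09  0.03 -0.01] q6 -0.24
translation [ 5.93 -0.06  5.4 ] twist 0.0
band [-0.0576  0.0575] area 154 bbox [279 193  17  16] grasp [-0.0287  0.1   ] across 0.0006 tilt est 55.8 len 0.0513
```

It was carried along without turning. I'll go back slowly, then use a brisk start up and towards the foot so that inertia swings the foot down while the grip stays firm.

Emit:
step_arm(plan=[{"translation": [1, 0, 0], "twist": 0, "jaw": 0.5}, {"translation": [2, 0, 0], "twist": 0, "jaw": 0.5}, {"translation": [3, 0, 0], "twist": 0, "jaw": 0.5}, {"translation": [4, 0, 0], "twist": 0, "jaw": 0.5}, {"translation": [5, 0, 0], "twist": 0, "jaw": 0.503}, {"translation": [5, 0, 0], "twist": 0, "jaw": 0.503}, {"translation": [1, 0, -2.5], "twist": 0, "jaw": 0.503}, {"translation": [1, 0, -2.5], "twist": 0, "jaw": 0.503}])

```text
clock: 8.1
ee_pos: [0.5003, 0.0561, 0.1812]
ee_rot: [[-0.28, 0.96, 0.005], [0.96, 0.28, -0.001], [-0.002, 0.005, -1.0]]
wrist_force: [1.5, 0.9, -2.5]
width: 0.0429
```

```bash
python3 -c "
from h import *
go((.4837,.1041,.1),106.3)
s=snap('scene');band(s)"
```

```text
clock 8.10 TCP [0.5003 0.0561 0.1812] yaw 106.2 w 0.0429 F [ 1.5  0.9 -2.5] T [0.15 0.02 0.02] q6 -0.22
translation [ 5.09 -0.29  8.11] twist -0.1
band [-0.0381  0.0736] area 157 bbox [286 187  17  15] grasp [-0.0186  0.1261] across 0.0015 tilt est 69.6 len 0.0560
```

```bash
python3 -c "
from h import *
s=snap('scene');band(s)
print(proj('scene',ctrl.sense()['ee_pos']-[0,0,.054]),proj('scene',ctrl.sense()['ee_pos']-[0,0,.073]))
cv2.imwrite('pics/c6.png',crop(s,240,130,340,220,6)[:,:,::-1])"
```

```text
band [-0.039   0.0743] area 157 bbox [285 187  18  15] grasp [-0.0179  0.1252] across 0.0007 tilt est 67.6 len 0.0551
(np.float64(300.35006031143723), np.float64(177.26200010554862)) (np.float64(300.32045534913226), np.float64(183.2740119886719))
```

View pics/c6.png

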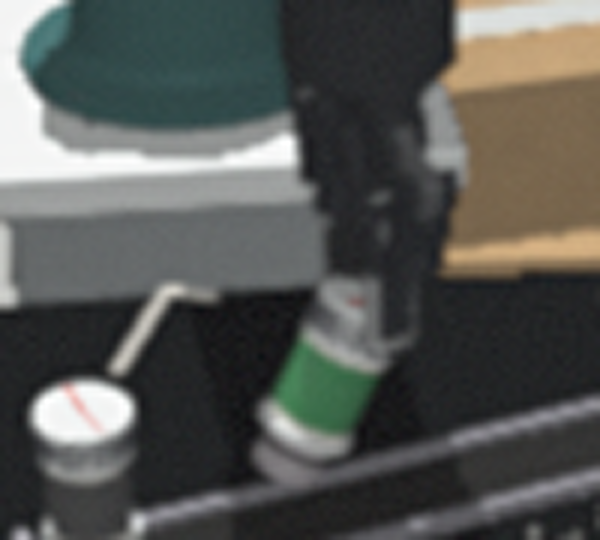

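The crop shows a tilt of about 65°, with the head top and its red mark at (355,300) still well inside the fingers (tip at (400,345)). I'll do another brisk swing, this time mostly horizontal.

Emit:
step_arm(plan=[{"translation": [1, 0, 0], "twist": 0, "jaw": 0.498}, {"translation": [2, 0, 0], "twist": 0, "jaw": 0.498}, {"translation": [3, 0, 0], "twist": 0, "jaw": 0.498}, {"translation": [4, 0, 0], "twist": 0, "jaw": 0.498}, {"translation": [5, 0, 0], "twist": 0, "jaw": 0.5}, {"translation": [5, 0, 0], "twist": 0, "jaw": 0.503}, {"translation": [0, 0, -1], "twist": 0, "jaw": 0.503}, {"translation": [0, 0, -1], "twist": 0, "jaw": 0.5}])

```text
clock: 9.2
ee_pos: [0.4995, 0.0554, 0.1901]
ee_rot: [[-0.279, 0.96, 0.003], [0.96, 0.279, -0.001], [-0.002, 0.003, -1.0]]
wrist_force: [-0.3, 1.2, -2.2]
width: 0.0426
```

```bash
python3 -c "
from h import *
go((.4837,.1041,.1),106.3)
s=snap('scene');band(s)"
```

```text
clock 9.20 TCP [0.4995 0.0554 0.1901] yaw 106.2 w 0.0426 F [-0.3  1.2 -2.2] T [0.19 0.07 0.02] q6 -0.22
translation [ 5.13 -0.18  9.  ] twist -0.1
band [-0.0331  0.079 ] area 144 bbox [288 186  16  13] grasp [-0.0188  0.1355] across 0.0009 tilt est 75.9 len 0.0582
```

Now about 72°. I'll lower the foot to the floor and push the head over it.

Emit:
step_arm(plan=[{"translation": [0, 0, 0.8], "twist": 0, "jaw": 0.5}, {"translation": [0, 0, 1.6], "twist": 0, "jaw": 0.5}, {"translation": [0, 0, 2.3], "twist": 0, "jaw": 0.5}, {"translation": [-0.3, 0, 2.6], "twist": 0, "jaw": 0.502}, {"translation": [-0.8, 0, 2.7], "twist": 0, "jaw": 0.502}, {"translation": [-1.4, 0, 2.7], "twist": 0, "jaw": 0.502}, {"translation": [-2, 0, 2.7], "twist": 0, "jaw": 0.502}, {"translation": [-2.6, 0, 2.7], "twist": 0, "jaw": 0.502}, {"translation": [-3.0, 0, 2.7], "twist": 0, "jaw": 0.502}, {"translation": [-3.0, 0, 2.7], "twist": 0, "jaw": 0.502}])

```text
clock: 10.5
ee_pos: [0.5063, 0.0285, 0.1619]
ee_rot: [[-0.281, 0.96, 0.0], [0.96, 0.281, 0.0], [0.0, 0.0, -1.0]]
wrist_force: [0.3, -0.4, -1.7]
width: 0.0427
```

```bash
python3 -c "
from h import *
go((.4837,.1041,.1),106.3)
s=snap('scene');band(s)
cv2.imwrite('pics/c7.png',crop(s,240,130,340,220,6)[:,:,::-1])"
```

```text
clock 10.50 TCP [0.5063 0.0285 0.1619] yaw 106.3 w 0.0427 F [ 0.3 -0.4 -1.7] T [ 0.05  0.03 -0.04] q6 -0.28
translation [ 7.89 -0.05  6.19] twist 0.0
band [-0.0617  0.0518] area 139 bbox [279 196  16  14] grasp [-0.0477  0.1079] across 0.0005 tilt est 75.9 len 0.0579
```

View pics/c7.png

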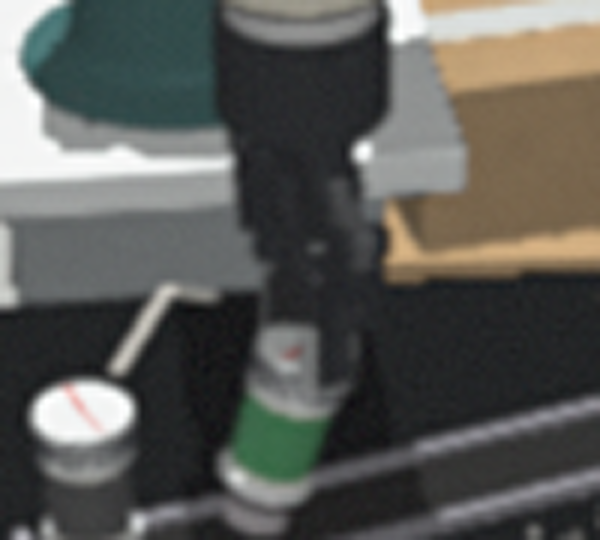

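The crop shows it about 14° off vertical, with the foot at the floor at about (258,515) and the head in the pads. I'll press down a little and push further.

Emit:
step_arm(plan=[{"translation": [0, 0, 0.2], "twist": 0, "jaw": 0.502}, {"translation": [0, 0, 0.5], "twist": 0, "jaw": 0.502}, {"translation": [-0.5, 0, 0.6], "twist": 0, "jaw": 0.502}, {"translation": [-1, 0, 0.6], "twist": 0, "jaw": 0.502}, {"translation": [-1.5, 0, 0.6], "twist": 0, "jaw": 0.502}, {"translation": [-2, 0, 0.6], "twist": 0, "jaw": 0.502}])

```text
clock: 11.3
ee_pos: [0.5133, 0.0097, 0.1574]
ee_rot: [[-0.282, 0.96, 0.003], [0.96, 0.282, 0.0], [-0.001, 0.003, -1.0]]
wrist_force: [-0.3, 0.9, 4.0]
width: 0.0432
```

```bash
python3 -c "
from h import *
go((.4837,.1041,.1),106.3)
s=snap('scene');band(s)"
```

```text
clock 11.30 TCP [0.5133 0.0097 0.1574] yaw 106.4 w 0.0432 F [-0.3  0.9  4. ] T [0.17 0.03 0.03] q6 -0.32
translation [ 9.89 -0.2   5.74] twist 0.1
band [-0.0709  0.0435] area 120 bbox [276 201  15  11] grasp [-0.0683  0.1033] across 0.0019 tilt est 87.6 len 0.0598
```

It's pressing on the floor and reads nearly vertical. I'll release slowly, keeping the pads as a cage, then open and rise.

Emit:
step_arm(plan=[{"translation": [0, 0, -0.2], "twist": 0, "jaw": 0.508}, {"translation": [0, 0, -0.2], "twist": 0, "jaw": 0.515}, {"translation": [0, 0, -0.2], "twist": 0, "jaw": 0.53}, {"translation": [0, 0, -0.2], "twist": 0, "jaw": 0.6}, {"translation": [0, 0, -0.2], "twist": 0, "jaw": 0.75}, {"translation": [0, 0, -2], "twist": 0, "jaw": 0.9}, {"translation": [0, 0, -5], "twist": 0, "jaw": 1}, {"translation": [0, 0, -8], "twist": 0, "jaw": 1}, {"translation": [0, 0, -8], "twist": 0, "jaw": 1}])

```text
clock: 12.48
ee_pos: [0.5142, 0.0096, 0.2403]
ee_rot: [[-0.281, 0.96, 0.008], [0.96, 0.281, -0.0], [-0.002, 0.008, -1.0]]
wrist_force: [0.2, 1.3, -0.2]
width: 0.0853
```

```bash
python3 -c "
from h import *
go((.4837,.1041,.1),106.3)
s=snap('scene');band(s);t=snap('top')
cv2.imwrite('pics/top8.png',t[:,:,::-1]);cv2.imwrite('pics/scene8.png',s[:,:,::-1])
C=np.hstack([crop(s,225,150,385,250,2.5),crop(t,225,190,385,290,2.5)])
cv2.imwrite('pics/c8.png',C[:,:,::-1])"
```

```text
clock 12.47 TCP [0.5142 0.0096 0.2403] yaw 106.3 w 0.0853 F [ 0.2  1.3 -0.2] T [0.04 0.03 0.03] q6 -0.32
translation [ 9.96 -0.37 14.  ] twist 0.0
band [-0.0773  0.0428] area 115 bbox [273 202  15  11] grasp [-0.0679  0.1843] across 0.0017 tilt est 86.2 len 0.1418
```

View pics/c8.png

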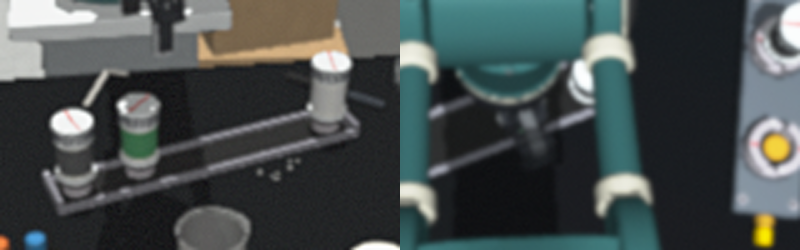

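It's standing upright on its foot between the neighbours, at about (140,135) in the scene crop; the top view is hidden by the arm. I'll move the arm aside for a clear top view, then measure the centre and the red line by mask.

```bash
python3 -c "
from h import *
go((.42,-.34,.25),70)"
```

```text
clock 12.57 TCP [0.5121 0.0096 0.2367] yaw 106.3 w 0.0853 F [-0.5 -0.1 -1. ] T [0.01 0.02 0.02] q6 -0.32
translation [-30.96 -18.67  -1.34] twist 36.3
```

Emit:
step_arm(plan=[{"translation": [-5, -3, -1.3], "twist": 0, "jaw": 1}, {"translation": [-10, -6, -1.3], "twist": 0, "jaw": 1}, {"translation": [-15, -9, -1.3], "twist": 0, "jaw": 1}, {"translation": [-20, -12, -1.3], "twist": 0, "jaw": 1}, {"translation": [-25, -15, -1.3], "twist": 0, "jaw": 1}, {"translation": [-31, -18.7, -1.3], "twist": 0, "jaw": 1}, {"translation": [-31, -18.7, -1.3], "twist": 0, "jaw": 1}])

```text
clock: 13.45
ee_pos: [0.4178, -0.3434, 0.2475]
ee_rot: [[-0.277, 0.961, -0.002], [0.961, 0.277, 0.001], [0.001, -0.002, -1.0]]
wrist_force: [0.6, 0.2, -0.3]
width: 0.0857
```

```bash
cat >> h.py <<'E'
def heads(t,cs,r=13):
    "for head tops near given top-view pixels: red-line angle and bright-disc centre, on plane z=.095"
    T=t.astype(int); red=((T[...,0]-T[...,1]>18)&(T[...,0]-T[...,2]>12)).astype(np.uint8)
    g=cv2.GaussianBlur(cv2.cvtColor(t,cv2.COLOR_RGB2GRAY),(3,3),0)
    for c in cs:
        yy,xx=np.nonzero(red); k=np.hypot(xx-c[0],yy-c[1])<r; q=np.c_[xx,yy][k].astype(np.float32); w=(T[...,0]-T[...,1])[yy[k],xx[k]]
        P=np.array([onz("top",*p,.095)[:2] for p in q]); m=np.average(P,axis=0,weights=w)
        U,S,V=np.linalg.svd((P-m)*np.sqrt(w)[:,None]); v=V[0]; e=(P-m)@v
        print("red n",len(q),"ctr",m.round(4),"px",np.average(q,axis=0,weights=w).round(2),"yaw %.1f"%(np.degrees(np.arctan2(v[1],v[0]))%180),"len %.4f"%np.ptp(e),"resid %.4f"%((P-m)@V[1]).std())
E
python3 - <<'E'
from h import *
t=snap("top");s=snap("scene")
cv2.imwrite("pics/top9.png",t[:,:,::-1]);cv2.imwrite("pics/scene9.png",s[:,:,::-1])
band(s)
gx=onz("top",0,0,.095); p=LC+LD*-.082; u=proj("top",[p[0],p[1],.095]); print("expected px",u)
heads(t,[u,(173.4,265.3),(303.75,217.5)])
g=blobs(hsv(t,(50,80,40),(80,255,255)),3); print(g)
C=np.hstack([crop(t,240,200,320,270,6),crop(s,255,165,305,235,6)]); cv2.imwrite("pics/c9.png",C[:,:,::-1]); print(C.shape)
E
```

```text
band [-0.0773  0.0434] area 116 bbox [273 202  15  11] grasp [-0.3778  0.1934] across -0.1873 tilt est 153.5 len 0.3359
expected px (np.float64(273.68319881116787), np.float64(228.51888990493993))
red n 18 ctr [ 0.5118 -0.0017] px [272.59 230.2 ] yaw 139.8 len 0.0308 resid 0.0008
red n 28 ctr [0.4498 0.2245] px [172.67 264.95] yaw 178.1 len 0.0330 resid 0.0011
red n 20 ctr [ 0.5369 -0.0739] px [303.54 217.05] yaw 21.6 len 0.0316 resid 0.0009
[]
(420, 780, 3)
```

View pics/c9.png

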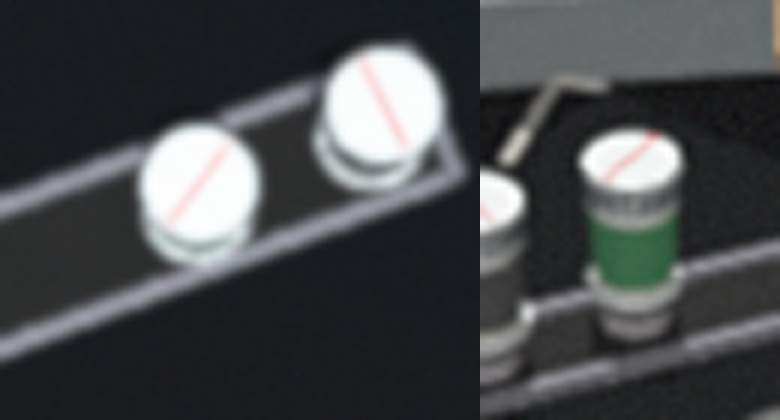

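The crops show the green cartridge standing free. Its head centre is at about (200,182) in the top crop, i.e. about (273,230) px, with its red line at yaw about 140° and the packing even. Next I'll regrip it across the lane.

```bash
python3 -c "
from h import *
print(onz('top',273.3,230.3,.095))
go((.512,-.0022,.24),106.3)"
```

```text
[ 0.51143555 -0.00325154  0.095     ]
clock 13.55 TCP [ 0.4186 -0.3409  0.2474] yaw 106.2 w 0.0852 F [ 0.7  0.  -0.1] T [ 0.03 -0.01 -0.04] q6 -1.01
translation [29.91 18.41  0.8 ] twist -0.1
```

Emit:
step_arm(plan=[{"translation": [5, 3.1, 0.3], "twist": 0, "jaw": 1}, {"translation": [10, 6.2, 0.5], "twist": 0, "jaw": 1}, {"translation": [15, 9.2, 0.8], "twist": 0, "jaw": 1}, {"translation": [20, 12.3, 0.8], "twist": 0, "jaw": 1}, {"translation": [25, 15.4, 0.8], "twist": 0, "jaw": 1}, {"translation": [29.9, 18.4, 0.8], "twist": 0, "jaw": 1}, {"translation": [29.9, 18.4, 0.8], "twist": 0, "jaw": 1}, {"translation": [29.9, 18.4, 0.8], "twist": 0, "jaw": 1}])

```text
clock: 14.55
ee_pos: [0.5112, -0.0004, 0.2402]
ee_rot: [[-0.284, 0.959, -0.002], [0.959, 0.284, -0.0], [0.0, -0.002, -1.0]]
wrist_force: [-0.4, -0.3, 0.1]
width: 0.0853
```

```bash
python3 -c "
from h import *
go((.5118,-.0027,.137),106.3)"
```

```text
clock 14.55 TCP [ 5.112e-01 -4.000e-04  2.402e-01] yaw 106.5 w 0.0853 F [-0.4 -0.3  0.1] T [-0.05 -0.03  0.07] q6 -0.34
translation [-2.400e-01  1.000e-02  1.032e+01] twist 0.2
```

Emit:
step_arm(plan=[{"translation": [-0.2, 0, 4], "twist": 0, "jaw": 1}, {"translation": [-0.2, 0, 8], "twist": 0, "jaw": 1}, {"translation": [-0.2, 0, 10.3], "twist": 0, "jaw": 1}, {"translation": [-0.2, 0, 10.3], "twist": 0, "jaw": 0.7}, {"translation": [-0.2, 0, 10.3], "twist": 0, "jaw": 0.55}, {"translation": [-0.2, 0, 10.3], "twist": 0, "jaw": 0.3}, {"translation": [-0.2, 0, 10.3], "twist": 0, "jaw": 0}, {"translation": [-0.2, 0, 10.3], "twist": 0, "jaw": 0}, {"translation": [-0.2, 0, 10.3], "twist": 0, "jaw": 0}])

```text
clock: 15.68
ee_pos: [0.5139, -0.0039, 0.1396]
ee_rot: [[-0.282, 0.96, 0.003], [0.96, 0.282, -0.001], [-0.001, 0.003, -1.0]]
wrist_force: [-1.1, -1.1, 6.1]
width: 0.0424
```

```bash
python3 -c "
from h import *
go((.5118,-.0027,.24),106.3)"
```

```text
clock 15.68 TCP [ 0.5139 -0.0039  0.1396] yaw 106.4 w 0.0424 F [-1.1 -1.1  6.1] T [-0.19  0.14 -0.02] q6 -0.34
translation [  0.16  -0.14 -10.04] twist 0.1
```

Gripped at 42.4 mm. I'll lift, and meanwhile refine the socket centre from the first top view (red dots, orange valve, collar outline).

Emit:
step_arm(plan=[{"translation": [0, 0, -1], "twist": 0, "jaw": 0}, {"translation": [0, 0, -3], "twist": 0, "jaw": 0}, {"translation": [0, 0, -6], "twist": 0, "jaw": 0}, {"translation": [0, 0, -9], "twist": 0, "jaw": 0}, {"translation": [0, 0, -11], "twist": 0, "jaw": 0}, {"translation": [0, 0, -11], "twist": 0, "jaw": 0}])

```text
clock: 16.42
ee_pos: [0.5135, -0.0036, 0.2498]
ee_rot: [[-0.282, 0.96, 0.004], [0.96, 0.282, -0.0], [-0.001, 0.003, -1.0]]
wrist_force: [0.6, -0.2, -2.3]
width: 0.0425
```

```bash
python3 - <<'E'
from h import *
t=cv2.imread("pics/top0.png")[:,:,::-1].copy()
print("valve",onz("top",375.02,248.78,.0475),"dots",(onz("top",366.83,247.33,.054)+onz("top",386,249.5,.054))/2)
# collar: bright, unsaturated ring
h=cv2.cvtColor(t,cv2.COLOR_RGB2HSV); m=((h[...,2]>165)&(h[...,1]<60)).astype(np.uint8); R=np.zeros_like(m); cv2.circle(R,(376,248),16,1,-1); m&=R
p=np.argwhere(m)[:,::-1].astype(np.float32); c,r=cv2.minEnclosingCircle(p); print("ring px",len(p),c,r,onz("top",*c,.054))
T=t.astype(int); red=((T[...,0]-T[...,1]>18)&(T[...,0]-T[...,2]>12)&(T[...,2]>110)).astype(np.uint8)&R
for b in blobs(red,2): print("red",b[0],b[1],onz("top",*b[0],.054))
go((.51,0,.25),126.2); band(snap("scene"))
E
```

```text
valve [ 0.45815196 -0.23907046  0.0475    ] dots [ 0.45819514 -0.24079421  0.054     ]
ring px 238 (375.6853332519531, 248.82046508789062) 12.121747970581055 [ 0.45737368 -0.23898974  0.054     ]
red [379. 245.] 3 [ 0.46569594 -0.24779477  0.054     ]
red [366.5 247. ] 12 [ 0.46309788 -0.2181005   0.054     ]
red [385.64 249.09] 11 [ 0.45512009 -0.26209003  0.054     ]
clock 16.43 TCP [ 0.5135 -0.0036  0.2498] yaw 106.4 w 0.0425 F [ 0.6 -0.2 -2.3] T [ 0.   -0.06 -0.01] q6 -0.34
translation [ 0.44 -0.23 -0.02] twist -19.8
band [-0.0785  0.1531] area 112 bbox [273 167  14  11] grasp [-0.0804  0.1942] across -0.0025 tilt est 92.6 len 0.0411
```

```bash
python3 -c "
from h import *
go((.461,-.241,.215),126.2)"
```

```text
clock 16.48 TCP [ 0.5126 -0.0036  0.2482] yaw 106.4 w 0.0420 F [-0.8  0.4 -2.8] T [-0.01  0.   -0.03] q6 -0.34
translation [-21.33 -11.64   3.32] twist -19.8
```

Emit:
step_arm(plan=[{"translation": [-3, -1.6, 0], "twist": -3, "jaw": 0}, {"translation": [-7, -3.8, 0], "twist": -7, "jaw": 0}, {"translation": [-11, -6, 0], "twist": -11, "jaw": 0}, {"translation": [-15, -8.2, 0], "twist": -15, "jaw": 0}, {"translation": [-18.5, -10.1, 0], "twist": -18, "jaw": 0}, {"translation": [-21.3, -11.6, 0], "twist": -19.8, "jaw": 0}, {"translation": [-21.3, -11.6, 1.5], "twist": -19.8, "jaw": 0}, {"translation": [-21.3, -11.6, 3.2], "twist": -19.8, "jaw": 0}, {"translation": [-21.3, -11.6, 3.2], "twist": -19.8, "jaw": 0}, {"translation": [-21.3, -11.6, 3.2], "twist": -19.8, "jaw": 0}])

```text
clock: 17.73
ee_pos: [0.4613, -0.2398, 0.2153]
ee_rot: [[-0.591, 0.807, -0.001], [0.807, 0.591, 0.001], [0.001, -0.0, -1.0]]
wrist_force: [-0.6, 1.2, -2.1]
width: 0.0428
```

```bash
python3 -c "
from h import *
go((.461,-.241,.192),126.2)
t=snap('top');s=snap('scene')
cv2.imwrite('pics/top10.png',t[:,:,::-1]);cv2.imwrite('pics/scene10.png',s[:,:,::-1])
P=ctrl.sense()['ee_pos']; print('scene px exp. foot',proj('scene',P-[0,0,.1366]),'rim',proj('scene',(.4597,-.2394,.054)))
"
```

```text
clock 17.73 TCP [ 0.4613 -0.2398  0.2153] yaw 126.2 w 0.0428 F [-0.6  1.2 -2.1] T [-0.01 -0.04  0.05] q6 -1.16
translation [-0.09 -0.1   2.33] twist 0.0
scene px exp. foot (np.float64(192.13626658206678), np.float64(191.2389868660892)) rim (np.float64(193.9760862038645), np.float64(198.45192546753776))
```

Emit:
step_arm(plan=[{"translation": [-0.1, -0.1, 1], "twist": 0, "jaw": 0}, {"translation": [-0.1, -0.1, 1.8], "twist": 0, "jaw": 0}, {"translation": [-0.1, -0.1, 2.3], "twist": 0, "jaw": 0}, {"translation": [-0.1, -0.1, 2.6], "twist": 0, "jaw": 0}, {"translation": [-0.1, -0.1, 2.8], "twist": 0, "jaw": 0}, {"translation": [-0.1, -0.1, 2.8], "twist": 0, "jaw": 0}])

```text
clock: 18.58
ee_pos: [0.461, -0.2421, 0.1878]
ee_rot: [[-0.59, 0.808, -0.0], [0.808, 0.59, 0.0], [0.0, 0.0, -1.0]]
wrist_force: [1.0, -0.4, -2.6]
width: 0.0423
```

```bash
python3 -c "
from h import *
go((.461,-.241,.1835),126.2)"
```

```text
clock 18.57 TCP [ 0.461  -0.2421  0.1878] yaw 126.1 w 0.0423 F [ 1.  -0.4 -2.6] T [-0.01  0.04 -0.01] q6 -1.16
translation [0.09 0.06 0.43] twist -0.1
```

The foot is 3 mm inside the bore without contact. Now for the pins.

Emit:
step_arm(plan=[{"translation": [0, 0, 0.2], "twist": 0, "jaw": 0}, {"translation": [0, 0, 0.4], "twist": 0, "jaw": 0}, {"translation": [0, 0, 0.6], "twist": 0, "jaw": 0}, {"translation": [0, 0, 0.7], "twist": 0, "jaw": 0}])

```text
clock: 19.08
ee_pos: [0.4613, -0.2423, 0.1814]
ee_rot: [[-0.59, 0.808, 0.001], [0.808, 0.59, -0.001], [-0.001, 0.0, -1.0]]
wrist_force: [-2.0, 0.8, 1.9]
width: 0.0425
```

```bash
python3 -c "
from h import *
go((.461,-.241,.172),126.2)"
```

```text
clock 19.07 TCP [ 0.4613 -0.2423  0.1814] yaw 126.1 w 0.0425 F [-2.   0.8  1.9] T [0.01 0.3  0.  ] q6 -1.16
translation [0.13 0.05 0.94] twist -0.1
```

The force fits the valve spring, so the pins are in the slots. I'll push down under the roof.

Emit:
step_arm(plan=[{"translation": [0, 0, 0.3], "twist": 0, "jaw": 0}, {"translation": [0, 0, 0.6], "twist": 0, "jaw": 0}, {"translation": [0, 0, 0.9], "twist": 0, "jaw": 0}, {"translation": [0, 0, 1.2], "twist": 0, "jaw": 0}, {"translation": [0, 0, 1.45], "twist": 0, "jaw": 0}, {"translation": [0, 0, 1.45], "twist": 0, "jaw": 0}])

```text
clock: 19.82
ee_pos: [0.4616, -0.2426, 0.1687]
ee_rot: [[-0.59, 0.807, 0.001], [0.807, 0.59, -0.001], [-0.001, 0.0, -1.0]]
wrist_force: [-5.4, 0.9, 15.1]
width: 0.0426
```

```bash
python3 -c "
from h import *
go((.461,-.241,.1695),126.2)"
```

```text
clock 19.82 TCP [ 0.4616 -0.2426  0.1687] yaw 126.1 w 0.0426 F [-5.4  0.9 15.1] T [0.31 1.06 0.  ] q6 -1.16
translation [ 0.17  0.04 -0.08] twist -0.1
```

Bottomed on the rim (15 N) with some side force. I'll ease back by 1 mm, take out the side load, and turn 30° clockwise.

Emit:
step_arm(plan=[{"translation": [0.1, -0.12, -0.1], "twist": 0, "jaw": 0}, {"translation": [0.1, -0.12, -0.1], "twist": 5, "jaw": 0}, {"translation": [0.1, -0.12, -0.1], "twist": 12, "jaw": 0}, {"translation": [0.1, -0.12, -0.1], "twist": 18, "jaw": 0}, {"translation": [0.1, -0.12, -0.1], "twist": 24, "jaw": 0}, {"translation": [0.1, -0.12, -0.1], "twist": 30, "jaw": 0}, {"translation": [0.1, -0.12, -0.1], "twist": 30, "jaw": 0}])

```text
clock: 20.7
ee_pos: [0.4606, -0.2428, 0.169]
ee_rot: [[-0.106, 0.994, 0.003], [0.994, 0.106, -0.002], [-0.002, 0.003, -1.0]]
wrist_force: [-1.1, -0.9, 9.1]
width: 0.042
```

```bash
python3 -c "
from h import *
go((.461,-.241,.1695),46.1)"
```

```text
clock 20.70 TCP [ 0.4606 -0.2428  0.169 ] yaw 96.1 w 0.0420 F [-1.1 -0.9  9.1] T [-0.02  0.37 -0.04] q6 -0.64
translation [ 0.18  0.06 -0.05] twist 50.0
```

Turning freely. Now the remaining 50°.

Emit:
step_arm(plan=[{"translation": [0, 0, 0], "twist": 7, "jaw": 0}, {"translation": [0, 0, 0], "twist": 14, "jaw": 0}, {"translation": [0, 0, 0], "twist": 21, "jaw": 0}, {"translation": [0, 0, 0], "twist": 28, "jaw": 0}, {"translation": [0, 0, 0], "twist": 35, "jaw": 0}, {"translation": [0, 0, 0], "twist": 42, "jaw": 0}, {"translation": [0, 0, 0], "twist": 47, "jaw": 0}, {"translation": [0, 0, 0], "twist": 50, "jaw": 0}, {"translation": [0, 0, 0], "twist": 50, "jaw": 0}])

```text
clock: 21.82
ee_pos: [0.4596, -0.2417, 0.1686]
ee_rot: [[0.693, 0.721, 0.0], [0.721, -0.693, 0.001], [0.0, -0.0, -1.0]]
wrist_force: [-3.9, 2.9, 11.4]
width: 0.0427
```

```bash
python3 -c "
from h import *
go((.461,-.241,.1695),46.1)"
```

```text
clock 21.82 TCP [ 0.4596 -0.2417  0.1686] yaw 46.1 w 0.0427 F [-3.9  2.9 11.4] T [ 0.68  0.83 -0.02] q6 0.23
translation [ 0.15  0.05 -0.09] twist 0.0
```

Emit:
step_arm(plan=[{"translation": [0, -0.15, 0], "twist": 0, "jaw": 0}, {"translation": [0, -0.15, 0], "twist": 2, "jaw": 0}, {"translation": [0, -0.15, 0], "twist": 4, "jaw": 0}, {"translation": [0, -0.15, 0], "twist": 4, "jaw": 0}])

```text
clock: 22.32
ee_pos: [0.4586, -0.241, 0.1686]
ee_rot: [[0.741, 0.671, 0.0], [0.671, -0.741, -0.0], [0.0, 0.0, -1.0]]
wrist_force: [-3.4, 2.1, 10.6]
width: 0.0422
```

```bash
python3 -c "
from h import *
go((.461,-.241,.1735),46.1)"
```

```text
clock 22.32 TCP [ 0.4586 -0.241   0.1686] yaw 42.1 w 0.0422 F [-3.4  2.1 10.6] T [0.41 0.77 0.06] q6 0.30
translation [ 0.18  0.16 -0.49] twist -4.0
```

Emit:
step_arm(plan=[{"translation": [0, -0.08, 0], "twist": 2, "jaw": 0}, {"translation": [0, -0.08, 0], "twist": 4, "jaw": 0}, {"translation": [0, -0.08, 0], "twist": 4, "jaw": 0}])

```text
clock: 22.7
ee_pos: [0.458, -0.2405, 0.1686]
ee_rot: [[0.785, 0.619, -0.0], [0.619, -0.785, -0.001], [-0.0, 0.001, -1.0]]
wrist_force: [-3.4, 2.0, 10.1]
width: 0.0425
```

```bash
python3 -c "
from h import *
go((.461,-.241,.1735),46.1)"
```

```text
clock 22.70 TCP [ 0.458  -0.2405  0.1686] yaw 38.2 w 0.0425 F [-3.4  2.  10.1] T [0.37 0.81 0.52] q6 0.37
translation [ 0.2   0.22 -0.49] twist -7.9
```

The stop torque (0.5 N·m) starts about 4° past the expected lock angle, which fits the notch play. I'll turn back to centre and let it rise.

Emit:
step_arm(plan=[{"translation": [0, 0.05, 0], "twist": -4, "jaw": 0}, {"translation": [0, 0.05, 0], "twist": -7, "jaw": 0}, {"translation": [0, 0.05, -0.1], "twist": -7, "jaw": 0}, {"translation": [0, 0.05, -0.25], "twist": -7, "jaw": 0}, {"translation": [0, 0.05, -0.4], "twist": -7, "jaw": 0}, {"translation": [0, 0.05, -0.5], "twist": -7, "jaw": 0}, {"translation": [0, 0.05, -0.5], "twist": -7, "jaw": 0}])

```text
clock: 23.58
ee_pos: [0.4587, -0.2411, 0.1733]
ee_rot: [[0.705, 0.709, 0.001], [0.709, -0.705, -0.001], [0.0, 0.001, -1.0]]
wrist_force: [-2.1, 0.3, 7.3]
width: 0.0423
```

```bash
python3 -c "
from h import *
go((.461,-.241,.1741),46.1)
s=ctrl.sense(); print('h',s['ee_pos'][2]-.1446)"
```

```text
clock 23.57 TCP [ 0.4587 -0.2411  0.1733] yaw 45.2 w 0.0423 F [-2.1  0.3  7.3] T [ 0.17  0.44 -0.01] q6 0.25
translation [ 0.17  0.16 -0.08] twist -0.9
h 0.028700965845059878
```

Height 28.7 mm above the rim is only possible inside the notches. I'll ease up to seat it firmly, then check.

Emit:
step_arm(plan=[{"translation": [0, 0, -0.1], "twist": 0, "jaw": 0}, {"translation": [0, 0, -0.2], "twist": 0, "jaw": 0}, {"translation": [0, 0, -0.2], "twist": 0, "jaw": 0}, {"translation": [0, 0, -0.2], "twist": 0, "jaw": 0}])

```text
clock: 24.08
ee_pos: [0.4586, -0.2411, 0.1745]
ee_rot: [[0.705, 0.709, 0.001], [0.709, -0.705, -0.001], [0.0, 0.001, -1.0]]
wrist_force: [0.8, -1.4, 3.0]
width: 0.0423
```

```bash
python3 -c "
from h import *
go((.461,-.241,.1741),46.1)
s=ctrl.sense(); print('h',s['ee_pos'][2]-.1446)
t=snap('top');s=snap('scene');C=np.hstack([crop(s,150,150,250,250,4),crop(t,330,160,430,260,4)])
cv2.imwrite('pics/c11.png',C[:,:,::-1])
s0=cv2.imread('pics/scene0.png')[:,:,::-1]; d=np.abs(s.astype(int)-s0).max(2); print('beaker diff',d[235:275,293:328].mean(),'white',d[175:203,348:366].mean(),'black',d[196:226,246:262].mean())"
```

```text
clock 24.07 TCP [ 0.4586 -0.2411  0.1745] yaw 45.1 w 0.0423 F [ 0.8 -1.4  3. ] T [-0.27 -0.09  0.1 ] q6 0.25
translation [0.18 0.17 0.04] twist -1.0
h 0.029912290413921072
beaker diff 1.8157142857142856 white 1.6865079365079365 black 1.6520833333333333
```

View pics/c11.png

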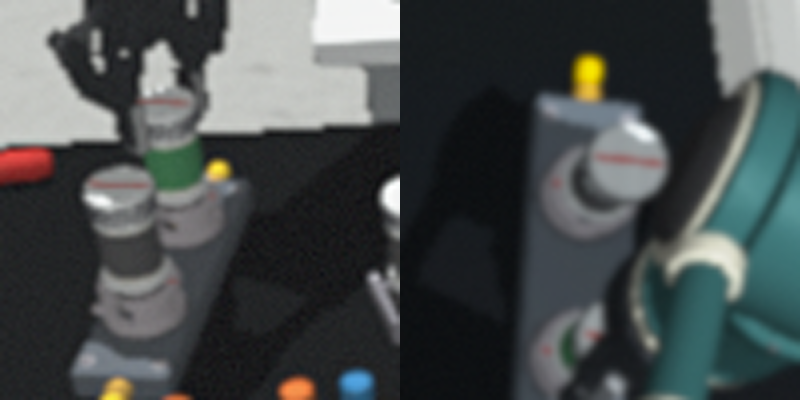

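The green cartridge sits upright in the socket, with its red line at about (165,102) parallel to the locked one's at (120,185). The neighbours and the beaker are pixel-identical to the start view. Handing in.

```bash
python3 -c "
from bench import ctrl
print(ctrl.job_done()); s=ctrl.sense(); print(s['clock'],s['ee_pos'],s['wrist_force'],s['width'])"
```

```text
the job is handed in; nothing more can be done
None
the job is handed in; nothing more can be done
```

The green cartridge is seated and locked in the free socket, and the gripper was still holding it when I handed the job in at about 24 s of the 61 s allowed. No verdict is reported, so this rests on my own checks.

**What I did:**
- I gripped the head end and raised the cartridge by letting it pivot in a loosened grip. Two brisk swings and a push against the lane floor finished the turn.
- It then stood free in the lane for about 3 s, roughly 79 mm from the lane centre towards the black neighbour.
- I regripped it firmly and put the pins in the slots, then pushed down until the flange met the rim. I turned it clockwise until I felt the stop, turned back to the notch centre and let it rise.

**Last checks:**
- **Height:** the mid point is about 29.9 mm above the rim by one reckoning and 29.5 mm would be exact. It passed 26.5 mm only after the turn, which is possible only in the notches.
- **Seating:** the upward force on the wrist fell from 7 N to 3 N on the final rise, so the notches are carrying the spring.
- **Direction:** the red line on the head is parallel to the locked cartridge's line in the scene view. The tool yaw is within about 1° of the computed lock angle.
- **Grip:** the jaws are fully commanded shut on the head at 42.3 mm. I had no direct reading of the grip force.
- **Bystanders:** the neighbours and the beaker match the first picture to within image noise.

**Disagreements:** the two cameras differed by up to about 7 mm on the lying cartridge's green band, and the top camera was off by about 2 mm in x. I worked from relative positions and contact forces instead. A few newtons of side force during the turn dropped to under 2 N at the end.

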